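Clamp a record in the painting jig

ROBOT

A 7-joint arm with a two-finger parallel gripper is mounted at the origin on the work surface. World frame = base frame: x ahead of the robot, y to its left, z up, the work surface at z = 0. Lengths are in m, angles in rad, forces in N, time in s.
With the tool pointing down it reaches from about 0.4 to 0.85 m from the base axis. Payload 10.4 kg.
Tool frame: the origin (TCP) lies midway between the tips of the shut fingers; the grasp point (between the pads) lies ctrl.grip_depth behind it (ctrl.grip_depth is the distance from the TCP to the grasp point, in m); z points along the fingers, y is the direction in which the jaws open and shut (so a half turn about z gives the same grasp; the last joint's range is limited). The gripper opens to 85 mm and grips with 20 to 120 N. Pads are 22 mm wide; open, the fingers measure 114 mm over their backs; the gripper's body (76 mm by 85 mm) begins 54 mm behind the grasp point. The pads swing forward as they close: fully open they stand 13 mm farther back than shut.
Start: joints at [-1.288, 0.332, -0.065, 1.46, 0.022, 1.35, -0.088], TCP at [0.188, 0.596, 0.231] pointing down, gripper open.
Joint ranges: [-2.6, 2.6], [-0.5, 2.12], [-1.47, 1.34], [0.16, 2.42], [-1.27, 4.41], [0.06, 2.06], [-2.6, 2.6]. Speed limits (rad/s): [2.22, 2.22, 2.79, 2.79, 3.14, 3.14, 3.14].

INTERFACE

Orientations are given as a unit quaternion [x, y, z, w].
In Python, from workcell import ctrl gives the robot as it stands.
- The arm moves only by the tool carry_out, never from a script. Its argument "increments" is one flat list of numbers, 7 for each row, row after row: the closure, from -1 (fully open) to 1 (shut), then the shift along the tool's x, y, z in mm, then the turn, a rotation vector about the tool's x, y, z in rad. In form: [hand, tx, ty, tz, wx, wy, wz, hand, tx, ty, tz, wx, wy, wz, ...]. A call has 1 to 20 rows; each row shifts and turns the commanded pose from where the row before left it, along the tool's axes as they then stand; what a row does not reach is not made up. A row lasts 1/8 s, in which the tool goes at most 62.5 mm and 10.7 degrees, less where a joint would pass 70% of its speed; a pose out of reach is approached as far as the arm can. A call is refused whole if a number of a shift passes 62.5 or a number of a turn 0.188, either way. A call with a gripper value outside its range is refused whole. The fingers move at their own pace and stop on an object; the grip force is fixed at half the most. Time passes only in rows, so rows that do not move let the fingers close. It gives the time, the measured TCP pose, the force and the opening at its end, in the units of the state.
- ctrl.sense(): the state, without advancing time (a new reading comes with each control period).
- ctrl.snapshot(name): name is "scene" or "top"; returns the picture (480x640x3 uint8, red, green, blue); there is no depth.
- ctrl.camera_params(name): a dict with "camera_matrix" (3x3 intrinsics, pixels), "xyz" and "attitude" of the camera in the world. Camera axes: x right, y up, looking along -z (the intrinsics and any distortion apply to the point x, -y, -z); pixel columns grow to the right and rows downward; lengths in m; the calibration is good to about 2 mm. A picture is of the moment at which its call begins. camera_params takes no time and is no camera call.
- ctrl.job_done(): hands the job in, once; it reports no verdict.
Trained networks look in the newest picture that a camera, given by its name, has taken for a name from the list of things; names that differ only in an ending like _2 or _b are one class to them, and where a whole thing is asked for, a point or a joint stands for the part that bears it (a point fixed in the world has none). Each returns a list of dicts, best first, with "conf" (0 to 1); they miss things now and then, are a little off and sometimes report something else, mostly with a low value. They report only what shows in the picture. A call takes as long as a camera call.
- ctrl.masks_of(camera, name): "region" (480x640 bool, what is visible of it) and "box" ([left, top, right, bottom] in pixels, round what is visible of it).
The state is a dict: "clock": time; "q": joint angles; "joint_vel": joint speeds; "effort": joint torques, N m; "position": TCP position; "ee_rot": TCP orientation; "ft_force": force on the tool from outside, world axes, zero at the start; "torque": the same for the moment, N m; "finger_gap": finger opening in m.
Only numpy, scipy, OpenCV 4.12 (cv2) and the standard library are available. Lean on these libraries where they do the work, as an engineer would, in place of code of your own. Each camera call takes 0.05 s, during which the arm holds its last target.

TASK

Clamp the record in the painting jig so it can be painted: loosen the knob on the sliding jaw, then push the jaw along its rail until the record sits snugly between the jaw and both round stops, without squeezing it hard. Then tighten the knob again to its stop, and leave the other things on the table where they are.

Things in the scene. Friction and masses are not known exactly. Their poses are not given: they have to be found in the camera images.
- jig: the painting jig: a plywood board 400 x 230 mm, 18 mm thick, fixed to the table. Origin at the centre of its underside (on the table); x runs along its length from the jaw's end towards the two stops; z up. An aluminium rail, 30 mm wide and 10 mm high, lies on the board's middle from x = -195 to -55 mm; the jaw slides on it along the jig's x
- stop0_top (a point): middle of the top of one stop, a white nylon post on the board, 14 mm across, 16 mm high (jig x = 133, y = +68 mm)
- stop1_top (a point): the same for the other stop (jig x = 133, y = -68 mm)
- jaw (a joint): travel of the sliding jaw along the jig's +x, in m: 0 = fully drawn back, 0.065 = its white face just touches a record that rests against both stops, 0.075 = its end. With the knob loose it slides with about 2 N of drag, and settling the record on the stops takes up to about 10 N; with the knob tight it holds against about 20 N
- jaw_back (a point): centre of the flat upright back of the jaw's aluminium block: 56 mm wide, 16 to 46 mm above the board's top (this point 30 mm), 28 mm behind the knob's axis. The block is 56 x 56 mm; in front it carries a flat white nylon face plate, 100 mm wide, 1 to 17 mm above the board, its face 51 mm ahead of the knob's axis
- knob (a joint): angle of the clamp knob about the vertical, in rad, from 0 (loose) to its stop at 1.5 (tight); it grows clockwise seen from above. Its bar lies along the rail at 0 and nearly square across it at 1.5. Below 0.7 the jaw is free, above 1.2 it is locked. Takes 0.1 to 0.3 N m
- knob_grip (a point): middle of the knob's bar grip, on its axis over the middle of the jaw block; moves with the jaw. The black plastic bar is 52 mm long, 12 mm thick, 24 mm high (from 14 mm below this point to 10 mm above), its underside 12 mm above the block's top. The point's x axis runs along the bar and turns with it
- seat (a point): the point on the board's top where the record's centre lies when the record touches both stops (jig x = 65 mm, y = 0)
- record_center (a point): centre of the top face of the record, a black disc 178 mm across, 3 mm thick, with a dark red label, that lies loose on the board between the jaw and the stops
- record: the same record; its origin is the centre of its underside
- bottle_a: upright paint bottle with a tan body and white cap, 100 mm tall, 34 mm across; origin at the centre of its underside. To be left alone
- bottle_b: upright paint bottle, pink body and white cap, 100 mm tall, 34 mm across; origin at the centre of its underside. To be left alone
- palette: round white plastic palette with paint wells, 124 mm across, 8 mm thick; origin at the centre of its underside. To be left alone
- tube: grey-and-yellow paint tube, 90 x 27 mm, 14 mm high, lying on the jig's board beside the rail; origin at the centre of its underside. To be left alone
- sponge: brown natural sponge (hard), 68 mm across, 36 mm high; origin at the centre of its underside. To be left alone
- phone: black phone lying flat, 150 x 72 x 9 mm; origin at the centre of its underside. To be left alone
- cup: red plastic cup holding brushes, 115 mm tall (brushes to 205 mm), 84 mm across the rim; open inside; origin at the centre of its underside. To be left alone

How it is judged:
On the way, in this order (a step that is already met when the one before it is completed fails the run):
1. the knob is loosened (below 0.7 rad) before the jaw is moved (less than 6 mm from its start) (value of joint knob below 0.7 rad and distance of jaw_back from where it was at the start of the episode below 0.006 m), for 0.1 s.
2. with the knob still loose, the jaw has pushed the record against both stops (horizontal distance between record_center and seat below 0.004 m and value of joint jaw above 0.063 m and value of joint knob below 0.7 rad), for 0.2 s.
At the end, for the whole second after the job is handed in: The record lies flat on the board, at rest, its centre within 4 mm of the seat point; the jaw stands against it (jaw joint above 0.063 m) and the knob is tight (above 1.2 rad) (horizontal distance between record_center and seat below 0.004 m and value of joint jaw above 0.063 m and value of joint knob above 1.2 rad and angle between record's own z axis and vertical below 0.03 rad and z of record in the frame of jig below 0.021 m and linear speed of record below 0.01 m/s); the robot touches nothing.
It fails at once if the record is squeezed by the jaw with more than 40 N (contact force between jaw and record above 40 N).
It fails at once if another thing on the table is moved by more than 30 mm (distance of any of bottle_a, bottle_b, palette, tube, sponge, phone, cup from where it was at the start of the episode above 0.03 m).
It also fails if it takes over 62 s, if anything falls off the work surface, if the arm or the gripper's body presses on something with over 40 N, if the wrist force passes 120 N, or if a joint passes its speed limit or range.

## Working session

There is one attempt and no reset: what is moved stays moved. The work goes in short steps, Python scripts to look and compute and a tool call to move; the robot and the scene stay as the last step left them, time stands still between calls to the robot, and variables do not carry over. Pictures are saved under pics/ and viewed, and the job is handed in when it is done.

Besides the shell and the picture viewer there is one more tool, called after "Request:" by a JSON object that holds its "op" and its "data", one argument or row to a line. carry_out: Moves the arm, as the interface text tells. Its arguments: {"type":"object","properties":{"increments":{"type":"array","items":{"type":"number"}}},"required":["increments"]}

```bash
ls; mkdir -p pics
python3 - <<'E'
from workcell import ctrl
import cv2
print(ctrl.sense()); print(ctrl.grip_depth)
for n in("scene","top"):
    im=ctrl.snapshot(n); cv2.imwrite(f"pics/{n}0.png",im[:,:,::-1]); print(n,ctrl.camera_params(n))
E
```

```text
pics
{'clock': 0.0, 'q': array([-1.28759501,  0.33283772, -0.06469633,  1.46095083,  0.02159641,
        1.34990154, -0.08855154]), 'joint_vel': array([-0.00061033,  0.00065448,  0.00042329,  0.00088007, -0.00148741,
        0.0005743 ,  0.0002125 ]), 'effort': array([-8.39504137e-04, -6.25450373e+01,  4.87658079e-02, -3.91606307e+01,
        1.62073423e-02,  9.84915532e-03, -3.71363262e-05]), 'position': array([0.18805298, 0.59563946, 0.23053271]), 'ee_rot': array([ 1.52322647e-01,  9.88330572e-01, -6.97037181e-04, -7.49381640e-05]), 'ft_force': array([ 1.04890398, -0.04034684,  0.53203188]), 'torque': array([-0.02173141, -0.02412069, -0.00858058]), 'finger_gap': 0.08482312345817293}
0.0187
scene {'camera_matrix': array([[490.44463058,   0.        , 312.61613782],
       [  0.        , 490.44463058, 247.41651542],
       [  0.        ,   0.        ,   1.        ]]), 'xyz': array([ 0.9868541 , -0.46604252,  0.89876119]), 'attitude': array([0.32393378, 0.10514609, 0.29835261, 0.891626  ])}
top {'camera_matrix': array([[498.3560018 ,   0.        , 329.45476653],
       [  0.        , 498.3560018 , 243.19865552],
       [  0.        ,   0.        ,   1.        ]]), 'xyz': array([0.47920855, 0.08859305, 0.95149016]), 'attitude': array([-0.02611836,  0.04336616,  0.71542757, -0.69685048])}
```

View pics/scene0.png

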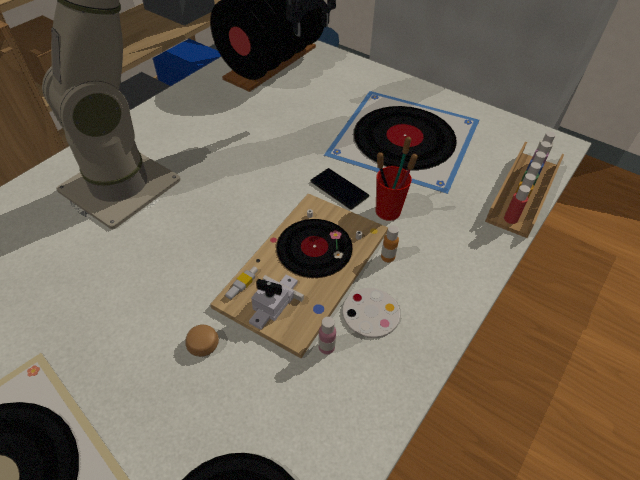

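View pics/top0.png

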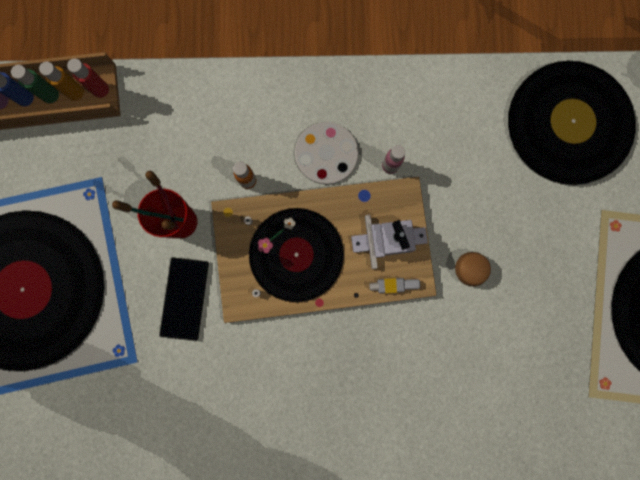

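```bash
cat > h.py <<'E'
from workcell import ctrl
import cv2, numpy as np
from scipy.spatial.transform import Rotation as R
def P(n):
    c=ctrl.camera_params(n); return c["camera_matrix"],np.array(c["xyz"]),R.from_quat(c["attitude"]).as_matrix()
def ray(n,uv):
    K,t,A=P(n); d=np.linalg.inv(K)@np.array([uv[0],uv[1],1.]); d=A@(d*[1,-1,-1]); return t,d/np.linalg.norm(d)
def atz(n,uv,z):
    t,d=ray(n,uv); return t+d*(z-t[2])/d[2]
def proj(n,p):
    K,t,A=P(n); c=A.T@(np.asarray(p)-t); c=K@(c*[1,-1,-1]); return c[:2]/c[2]
def tri(a,b):
    t1,d1=ray("scene",a); t2,d2=ray("top",b)
    M=np.array([d1,-d2]).T; s=np.linalg.lstsq(M,t2-t1,rcond=None)[0]
    p,q=t1+s[0]*d1,t2+s[1]*d2
    return (p+q)/2,np.linalg.norm(p-q)
E
python3 - <<'E'
from h import *
C={}
for n in("scene","top"):
    im=ctrl.snapshot(n)
    for k in("jaw","knob","knob_grip","stop0_top","record","jig","tube","jaw_back"):
        for m in ctrl.masks_of(n,k)[:2]:
            ys,xs=np.nonzero(m["region"]); print(n,k,round(m["conf"],2),[int(v) for v in m["box"]],xs.mean().round(1),ys.mean().round(1),len(xs))
            if k in("jig","knob_grip","record") : np.save(f"m_{n}_{k}_{round(m['conf'],2)}.npy",m["region"])
    x0,y0,w,h=(200,185,200,175) if n=="scene" else (345,170,100,80)
    if n=="scene": x0,y0,w,h=(210,255,110,90)
    f=7
    cv2.imwrite(f"pics/{n}_z.png",cv2.resize(im[y0:y0+h,x0:x0+w,::-1],None,fx=f,fy=f,interpolation=cv2.INTER_CUBIC))
    if n=="scene": a=im[185:275,260:400]
    else: a=im[190:310,205:355]
    cv2.imwrite(f"pics/{n}_s.png",cv2.resize(a[:,:,::-1],None,fx=5,fy=5,interpolation=cv2.INTER_CUBIC))
E
```

```text
scene jaw 0.81 [251, 275, 303, 321] 272.8 296.8 1254
scene knob 0.88 [255, 279, 282, 298] 268.6 288.3 352
scene knob 0.58 [211, 199, 389, 357] 297.8 281.6 10643
scene knob_grip 0.85 [257, 281, 282, 298] 269.0 288.1 327
scene knob_grip 0.52 [212, 195, 386, 354] 298.7 281.5 10630
scene stop0_top 0.93 [210, 196, 388, 355] 297.9 281.8 10449
scene record 0.88 [275, 220, 354, 278] 314.1 248.1 3611
scene jig 0.89 [210, 196, 389, 357] 297.5 280.9 11090
scene tube 0.56 [227, 264, 254, 302] 241.1 282.9 423
scene jaw_back 0.73 [250, 274, 307, 320] 272.7 296.8 1294
scene jaw_back 0.43 [255, 281, 282, 297] 269.6 287.9 285
top jaw 0.61 [363, 218, 415, 270] 389.0 238.8 1604
top knob 0.63 [394, 220, 409, 251] 400.1 235.9 314
top knob_grip 0.86 [393, 218, 409, 250] 400.0 235.7 329
top knob_grip 0.25 [160, 258, 211, 341] 183.7 299.1 3163
top stop0_top 0.75 [212, 179, 437, 319] 329.6 245.8 17814
top stop0_top 0.22 [393, 218, 409, 248] 399.8 235.0 310
top record 0.73 [248, 206, 344, 302] 296.0 255.1 7065
top record 0.47 [393, 220, 409, 248] 399.9 235.4 291
top jig 0.7 [209, 177, 436, 324] 329.5 246.3 18543
top tube 0.74 [365, 216, 413, 265] 389.1 237.9 1603
top tube 0.69 [212, 179, 437, 323] 329.6 246.0 17945
top jaw_back 0.57 [363, 217, 417, 269] 388.8 238.7 1697
```

View pics/scene_z.png

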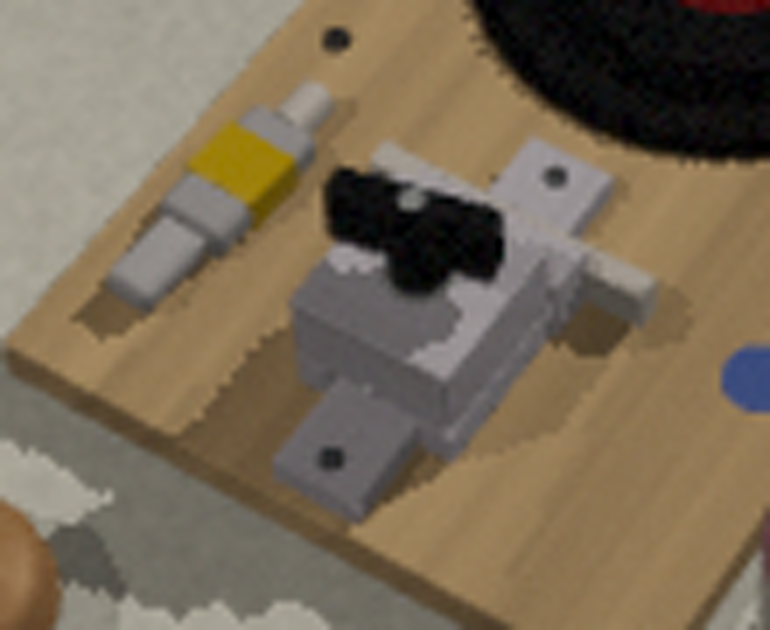

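View pics/top_z.png

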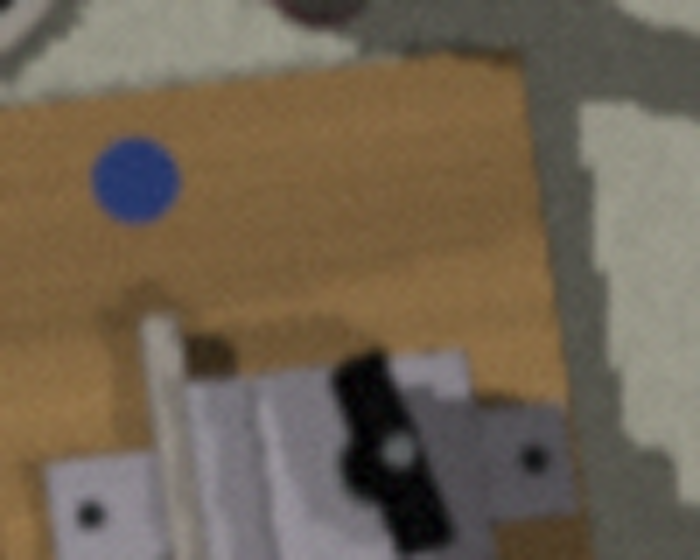

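View pics/top_s.png

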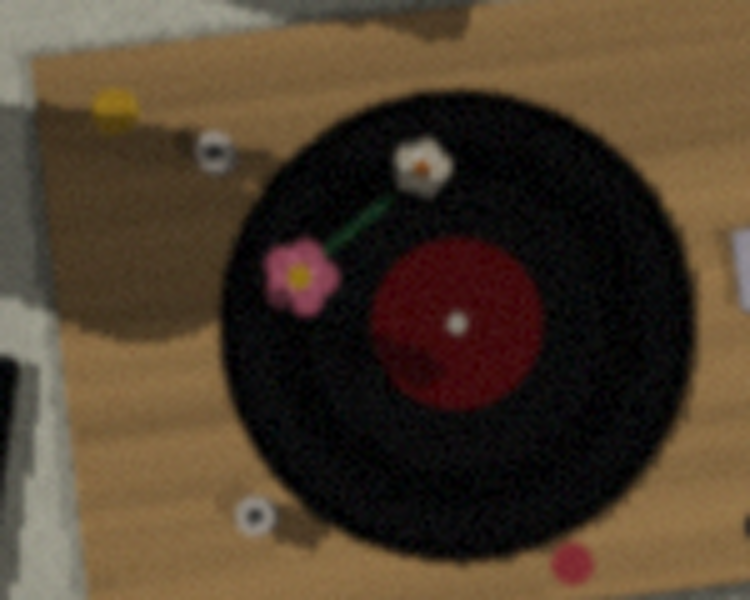

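View pics/scene_s.png

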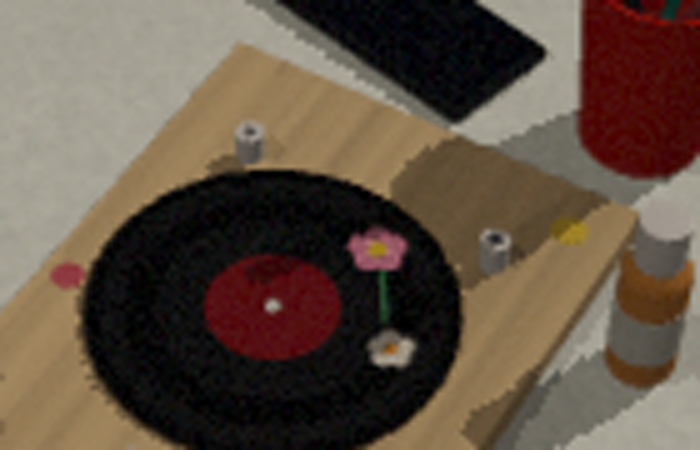

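Run:
```python
from h import *
o=np.array([.4,.4])
def s(x,y,f,x0,y0): return ((x+.5)/f-.5+x0,(y+.5)/f-.5+y0)
S={"screw":(s(412,198,7,210,255),s(400,452,7,345,170)),
"stopA":(s(250,130,5,260,185),s(256,516,5,205,190)),
"stopB":(s(494,237,5,260,185),s(214,153,5,205,190)),
"spindle":(s(272,306,5,260,185),s(457,323,5,205,190)),
"blue":(s(770,378,7,210,255),s(136,181,7,345,170)),
"railfront screw":(s(556,177,7,210,255),s(90,515,7,345,170)),
"railback screw":(s(331,458,7,210,255),s(534,459,7,345,170))}
p={}
for k,(a,b) in S.items():
    p[k],e=tri(a,b); print(k,p[k].round(4),"miss",e.round(4))
A=atz("top",S["stopA"][1],.034)[:2];B=atz("top",S["stopB"][1],.034)[:2]
A2=atz("scene",S["stopA"][0],.034)[:2];B2=atz("scene",S["stopB"][0],.034)[:2]
print(A,A2,B,B2,np.linalg.norm(A-B),np.linalg.norm(A2-B2))
def T(A,B):
    y=(A-B)/np.linalg.norm(A-B)
    x=np.array([y[1],-y[0]])
    return y,x
rb=atz("top",S["railback screw"][1],.028)[:2];rf=atz("top",S["railfront screw"][1],.028)[:2]
print("rail",rb,rf,(rf-rb)/np.linalg.norm(rf-rb))
rb=atz("scene",S["railback screw"][0],.028)[:2];rf=atz("scene",S["railfront screw"][0],.028)[:2]
print("railscene",rb,rf,(rf-rb)/np.linalg.norm(rf-rb))
m=(A+B)/2;print("mid stops",m, "perp",T(A,B))
```

```text
screw [ 0.5757 -0.0582  0.1005] miss 0.0008
stopA [0.4821 0.2021 0.035 ] miss 0.0008
stopB [0.6161 0.2157 0.0351] miss 0.0006
spindle [0.5516 0.1277 0.0218] miss 0.0002
blue [ 0.6619 -0.0027  0.0179] miss 0.0033
railfront screw [0.569  0.0127 0.0274] miss 0.0004
railback screw [ 0.5807 -0.1069  0.0283] miss 0.0004
[0.48180305 0.20194384] [0.48175205 0.20316782] [0.61601908 0.21571458] [0.6157612  0.21685624] 0.13492063141646093 0.1347064327434075
rail [ 0.58085291 -0.10687419] [0.56879297 0.01261051] [-0.10042267  0.99494487]
railscene [ 0.58037012 -0.10693684] [0.56941807 0.01251521] [-0.09130273  0.99582318]
mid stops [0.54891107 0.20882921] perp (array([-0.99477768, -0.10206549]), array([-0.10206549,  0.99477768]))
```

Run:
```python
from h import *
for n in("top","scene"):
    ctrl.snapshot(n)
    m=ctrl.masks_of(n,"knob_grip")[0]; ys,xs=np.nonzero(m["region"])
    w=np.array([atz(n,(x,y),.095)[:2] for x,y in zip(xs,ys)])
    c=w.mean(0);U,S,V=np.linalg.svd(w-c,full_matrices=False); print(n,c,np.degrees(np.arctan2(V[0,1],V[0,0]))%180,S/np.sqrt(len(w))*3.46)
def s(x,y,f,x0,y0): return ((x+.5)/f-.5+x0,(y+.5)/f-.5+y0)
# bar ends (centre of end edges) top zoom
a=atz("top",s(358,364,7,345,170),.1)[:2];b=atz("top",s(430,540,7,345,170),.1)[:2]
d=a-b;print(a,b,np.linalg.norm(d),np.degrees(np.arctan2(d[1],d[0])))
for k in("bottle_b","tube","sponge","cup"):
    for n in("top",):
        for m in ctrl.masks_of("scene",k)[:3]:
            bx=m["box"];print(k,round(m["conf"],2),bx, atz("scene",((bx[0]+bx[2])/2,bx[3]-4),0).round(3))
```

```text
Traceback (most recent call last):
IndexError: list index out of range
```

Run:
```python
from h import *
for n in("top","scene"):
    im=ctrl.snapshot(n)
    ms=ctrl.masks_of(n,"knob_grip") or ctrl.masks_of(n,"knob")
    if ms:
        m=ms[0]; ys,xs=np.nonzero(m["region"])
        w=np.array([atz(n,(x,y),.095)[:2] for x,y in zip(xs,ys)])
        c=w.mean(0);U,S,V=np.linalg.svd(w-c,full_matrices=False); print(n,c,np.degrees(np.arctan2(V[0,1],V[0,0]))%180,S/np.sqrt(len(w))*3.46)
def s(x,y,f,x0,y0): return ((x+.5)/f-.5+x0,(y+.5)/f-.5+y0)
# bar ends (centre of end edges) top zoom
a=atz("top",s(358,364,7,345,170),.1)[:2];b=atz("top",s(430,540,7,345,170),.1)[:2]
d=a-b;print(a,b,np.linalg.norm(d),np.degrees(np.arctan2(d[1],d[0])))
for k in("bottle_b","tube","sponge","cup"):
        for m in ctrl.masks_of("scene",k)[:3]:
            bx=m["box"];print(k,round(m["conf"],2),bx, atz("scene",((bx[0]+bx[2])/2,bx[3]-4),0).round(3))
```

```text
top [ 0.57464506 -0.05622077] 17.334381070245144 [0.04889628 0.01676204]
scene [ 0.58102094 -0.06375951] 6.076542760633196 [0.05240939 0.02978723]
[ 0.59762497 -0.04902604] [ 0.55352254 -0.06502283] 0.046913976440015145 19.936674201822985
bottle_b 0.66 [317.4, 320.0, 332.6, 355.4] [ 0.726 -0.068  0.   ]
bottle_b 0.58 [376.6, 222.1, 396.6, 263.3] [0.701 0.212 0.   ]
tube 0.56 [227.4, 266.6, 257.2, 301.7] [ 0.504 -0.072  0.   ]
tube 0.3 [254.9, 280.2, 282.3, 296.1] [ 0.541 -0.026  0.   ]
sponge 0.83 [186.2, 326.9, 221.9, 358.5] [ 0.535 -0.22   0.   ]
cup 0.69 [377.2, 135.5, 419.1, 222.1] [0.655 0.343 0.   ]
cup 0.48 [276.1, 219.4, 354.2, 278.4] [0.594 0.076 0.   ]
```

Request:
{"op": "carry_out", "data": {
  "increments": [-1, -40.5, -36.2, 0, 0, 0, 0, -1, -40.5, -36.2, 0, 0, 0, 0, -1, -40.5, -36.2, 0, 0, 0, 0, -1, -40.5, -36.2, 0, 0, 0, 0, -1, -40.5, -36.2, 0, 0, 0, 0, -1, -40.5, -36.2, 0, 0, 0, 0, -1, -40.5, -36.2, 0, 0, 0, 0, -1, -40.5, -36.2, 0, 0, 0, 0, -1, -40.5, -36.2, 0, 0, 0, 0, -1, -40.5, -36.2, 0, 0, 0, 0, -1, -40.5, -36.2, 0, 0, 0, 0, -1, -40.5, -36.2, 0, 0, 0, 0, -1, -40.5, -36.2, 0, 0, 0, 0, -1, -40.5, -36.2, 0, 0, 0, 0, -1, 0, 0, 0, 0, 0, 0]
}}

```text
clock: 3.38
position: [0.5769, -0.0626, 0.2311]
ee_rot: [0.155, 0.988, -0.001, 0.0]
ft_force: [0.1, 0.2, -0.8]
finger_gap: 0.0851
```

Request:
{"op": "carry_out", "data": {
  "increments": [-1, 0, 0, 0, 0, 0, 0.179, -1, 0, 0, 0, 0, 0, 0.179, -1, 0, 0, 0, 0, 0, 0.179, -1, 0, 0, 0, 0, 0, 0.179, -1, 0, 0, 0, 0, 0, 0.179, -1, 0, 0, 0, 0, 0, 0.179, -1, 0, 0, 0, 0, 0, 0.179, -1, 0, 0, 0, 0, 0, 0.179, -1, 0, 0, 0, 0, 0, 0.179, -1, 0, 0, 0, 0, 0, 0.179, -1, 0, 0, 0, 0, 0, 0.179, -1, 0, 0, 0, 0, 0, 0.179, -1, 0, 0, 0, 0, 0, 0.179, -1, 0, 0, 0, 0, 0, 0.179, -1, 0, 0, 0, 0, 0, 0, -1, 0, 0, 0, 0, 0, 0]
}}

```text
clock: 5.38
position: [0.5762, -0.0573, 0.2313]
ee_rot: [0.986, 0.166, 0.0, -0.0]
ft_force: [0.0, -0.4, -0.9]
finger_gap: 0.0856
```

```bash
cat >> h.py <<'E'
def st():
    s=ctrl.sense();M=R.from_quat(s["ee_rot"]).as_matrix()
    print("t",s["clock"],"p",s["position"].round(4),"yawx",np.degrees(np.arctan2(M[1,0],M[0,0])).round(2),"F",s["ft_force"].round(1),"T",s["torque"].round(2),"gap",round(s["finger_gap"],4),"q",s["q"].round(2),"zax",M[:,2].round(3))
    return s,M
def to(x,y,z):
    s,M=st(); print("tool mm",(M.T@(np.array([x,y,z])-s["position"])*1000).round(1))
E
python3 -c "
from h import *
to(.5757,-.0582,.13)"
```

```text
t 5.375 p [ 0.5762 -0.0573  0.2313] yawx 19.17 F [ 0.  -0.4 -0.9] T [-0.02 -0.05  0.01] gap 0.0856 q [-0.75  0.32  0.96  1.63 -0.27  1.33 -0.99] zax [-0.     0.001 -1.   ]
tool mm [ -0.8   0.7 101.3]
```

Request:
{"op": "carry_out", "data": {
  "increments": [-1, -0.4, 0.8, 35, 0, 0, 0, -1, 0, 0, 35, 0, 0, 0, -1, 0, 0, 35, 0, 0, 0, -1, 0, 0, 0, 0, 0, 0]
}}

```text
clock: 5.88
position: [0.5746, -0.0585, 0.1244]
ee_rot: [0.986, 0.165, -0.002, -0.0]
ft_force: [0.3, -0.7, 1.1]
finger_gap: 0.0855
```

```bash
python3 -c "
from h import *
to(.5757,-.0582,.073)
for n,(x,y,w,h) in dict(scene=(190,200,160,120),top=(320,160,160,120)).items():
    im=ctrl.snapshot(n)[y:y+h,x:x+w,::-1]; cv2.imwrite(f'pics/{n}1.png',cv2.resize(im,None,fx=4,fy=4,interpolation=2))
"
```

```text
t 5.875 p [ 0.5746 -0.0585  0.1244] yawx 19.03 F [ 0.3 -0.7  1.1] T [ 0.02 -0.03 -0.03] gap 0.0855 q [-0.69  0.43  0.9   1.75 -0.37  1.14 -0.92] zax [-0.004 -0.    -1.   ]
tool mm [ 1.3  0.1 51.4]
```

View pics/scene1.png

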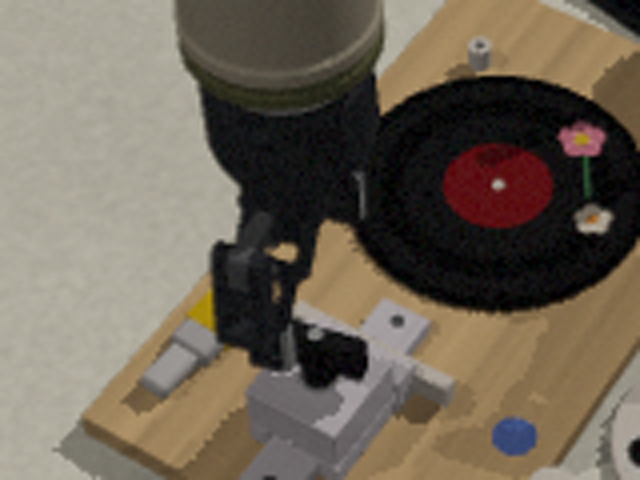

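View pics/top1.png

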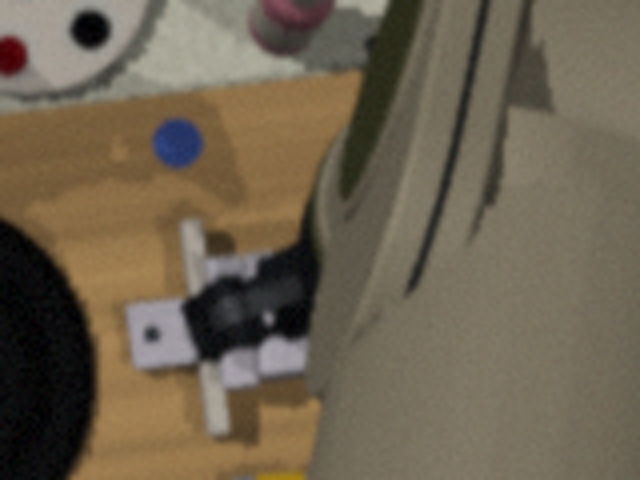

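Seen: in the scene view the open fingers straddle the bar (knob screw at about (315,333) in the crop), one finger to its rear; nothing is touched. I'll go down and close.

Request:
{"op": "carry_out", "data": {
  "increments": [-1, 1, 0, 20, 0, 0, 0, -1, 0, 0, 20, 0, 0, 0, -1, 0, 0, 10, 0, 0, 0, -1, 0, 0, 0, 0, 0, 0, -1, 0, 0, 0, 0, 0, 0]
}}

```text
clock: 6.6
position: [0.5774, -0.0587, 0.0767]
ee_rot: [0.986, 0.164, 0.0, 0.0]
ft_force: [-0.1, -0.1, 0.0]
finger_gap: 0.0849
```

```bash
python3 -c "
from h import *
to(.5757,-.0582,.073)
"
```

```text
t 6.6 p [ 0.5774 -0.0587  0.0767] yawx 18.89 F [-0.1 -0.1  0. ] T [-0.05 -0.03 -0.02] gap 0.0849 q [-0.66  0.49  0.86  1.79 -0.42  1.05 -0.88] zax [ 0.001 -0.    -1.   ]
tool mm [-1.4 -1.1  3.7]
```

Request:
{"op": "carry_out", "data": {
  "increments": [-1, -1.4, -0.8, 2.5, 0, 0, 0, 0.5, 0, 0, 0, 0, 0, 0, 1, 0, 0, 0, 0, 0, 0, 1, 0, 0, 0, 0, 0, 0, 1, 0, 0, 0, 0, 0, 0, 1, 0, 0, 0, 0, 0, 0, 1, 0, 0, 0, 0, 0, 0, 1, 0, 0, 0, 0, 0, 0, 1, 0, 0, 0, 0, 0, 0, 1, 0, 0, 0, 0, 0, 0]
}}

```text
clock: 7.85
position: [0.5756, -0.0581, 0.0741]
ee_rot: [0.986, 0.164, 0.0, -0.0]
ft_force: [-2.5, 0.7, 5.2]
finger_gap: 0.0136
```

```bash
python3 -c "
from h import *
to(.5757,-.0582,.073)
"
```

```text
t 7.85 p [ 0.5756 -0.0581  0.0741] yawx 18.9 F [-2.5  0.7  5.2] T [ 0.23  0.53 -0.  ] gap 0.0136 q [-0.66  0.49  0.86  1.8  -0.42  1.05 -0.88] zax [ 0.  0. -1.]
tool mm [0.1 0.1 1.1]
```

Request:
{"op": "carry_out", "data": {
  "increments": [1, 0, 0, 0, 0, 0, -0.1, 1, 0, 0, 0, 0, 0, -0.1, 1, 0, 0, 0, 0, 0, -0.1, 1, 0, 0, 0, 0, 0, 0]
}}

```text
clock: 8.35
position: [0.5756, -0.058, 0.0741]
ee_rot: [0.951, 0.31, 0.0, -0.0]
ft_force: [-2.7, 0.7, 6.4]
finger_gap: 0.0135
```

```bash
python3 -c "
from h import *
to(.5757,-.0582,.074)
"
```

```text
t 8.35 p [ 0.5756 -0.058   0.0741] yawx 36.06 F [-2.7  0.7  6.4] T [0.34 0.51 0.01] gap 0.0135 q [-0.61  0.47  0.79  1.8  -0.38  1.04 -0.62] zax [ 0.     0.001 -1.   ]
tool mm [-0.   0.2  0.1]
```

Request:
{"op": "carry_out", "data": {
  "increments": [1, 0, 0, 0, 0, 0, -0.1, 1, 0, 0, 0, 0, 0, -0.1, 1, 0, 0, 0, 0, 0, -0.1, 1, 0, 0, 0, 0, 0, -0.1, 1, 0, 0, 0, 0, 0, -0.1, 1, 0, 0, 0, 0, 0, -0.1, 1, 0, 0, 0, 0, 0, -0.1, 1, 0, 0, 0, 0, 0, -0.1, 1, 0, 0, 0, 0, 0, 0, 1, 0, 0, 0, 0, 0, 0]
}}

```text
clock: 9.6
position: [0.5754, -0.0582, 0.074]
ee_rot: [0.756, 0.655, 0.0, -0.0]
ft_force: [-3.1, 0.8, 6.2]
finger_gap: 0.0134
```

```bash
python3 -c "
from h import *
to(.5757,-.0582,.074)
for n,(x,y,w,h) in dict(scene=(190,200,160,120)).items():
    im=ctrl.snapshot(n)[y:y+h,x:x+w,::-1]; cv2.imwrite(f'pics/{n}2.png',cv2.resize(im,None,fx=4,fy=4,interpolation=2))
"
```

```text
t 9.6 p [ 0.5754 -0.0582  0.074 ] yawx 81.78 F [-3.1  0.8  6.2] T [ 0.27  0.74 -0.05] gap 0.0134 q [-0.48  0.42  0.62  1.79 -0.28  1.02  0.1 ] zax [-0.  0. -1.]
tool mm [ 0.1  0.3 -0. ]
```

View pics/scene2.png

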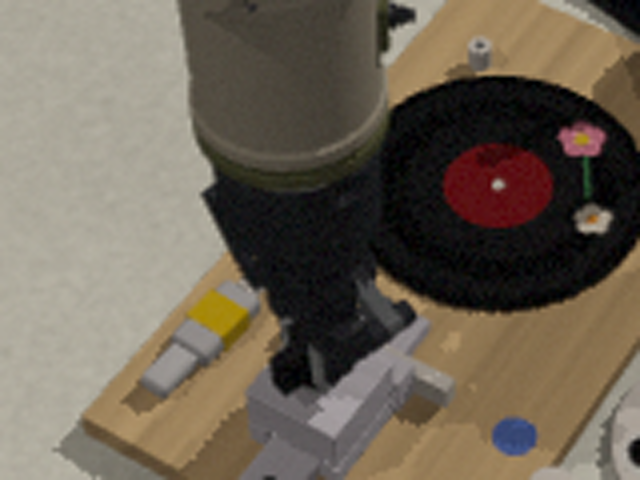

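Request:
{"op": "carry_out", "data": {
  "increments": [1, 4.85, -1.21, 0, 0, 0, 0, 1, 4.85, -1.21, 0, 0, 0, 0, 1, 4.85, -1.21, 0, 0, 0, 0, 1, 4.85, -1.21, 0, 0, 0, 0, 1, 4.85, -1.21, 0, 0, 0, 0, 1, 4.85, -1.21, 0, 0, 0, 0, 1, 4.85, -1.21, 0, 0, 0, 0, 1, 4.85, -1.21, 0, 0, 0, 0, 1, 0, 0, 0, 0, 0, 0]
}}

```text
clock: 10.78
position: [0.5714, -0.0182, 0.074]
ee_rot: [0.756, 0.655, 0.0, -0.0]
ft_force: [-3.1, 0.5, 6.3]
finger_gap: 0.0133
```

```bash
cat >> h.py <<'E'
u=np.array([-.1006,.9949,0]);v=np.array([-.9949,-.1006,0]);O=np.array([.5623,.0765,0])
def jg():
    s,M=st(); d=s["position"]-O; print("jig x,y mm",d@u*1000,d@v*1000,"F along",s["ft_force"]@u,"lat",s["ft_force"]@v,"u in tool",(M.T@u).round(3),"v in tool",(M.T@v).round(3))
def pic(k,big=True):
    for n,(x,y,w,h) in dict(scene=(200,180,200,150),top=(200,160,200,150)).items():
        im=ctrl.snapshot(n)[y:y+h,x:x+w,::-1]; cv2.imwrite(f'pics/{n}{k}.png',cv2.resize(im,None,fx=4,fy=4,interpolation=2))
E
python3 -c "
from h import *
jg();pic(3)
"
```

```text
t 10.775 p [ 0.5714 -0.0182  0.074 ] yawx 81.81 F [-3.1  0.5  6.3] T [ 0.14  0.59 -0.12] gap 0.0133 q [-0.55  0.4   0.61  1.81 -0.27  1.01  0.02] zax [ 0.  0. -1.]
jig x,y mm -95.10653040342564 0.4666663439377227 F along 0.7626115530838197 lat 2.997259244274211 u in tool [ 0.97  -0.241  0.   ] v in tool [-0.241 -0.97  -0.   ]
```

View pics/scene3.png

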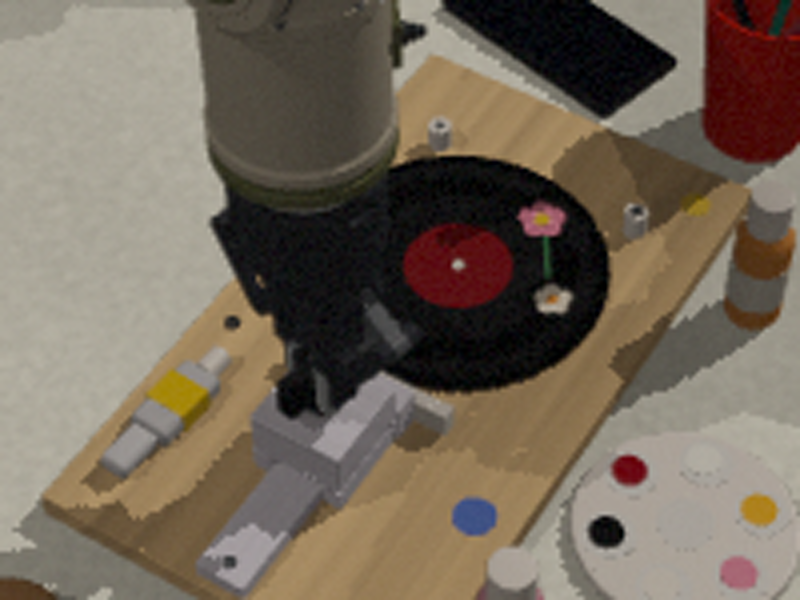

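View pics/top3.png

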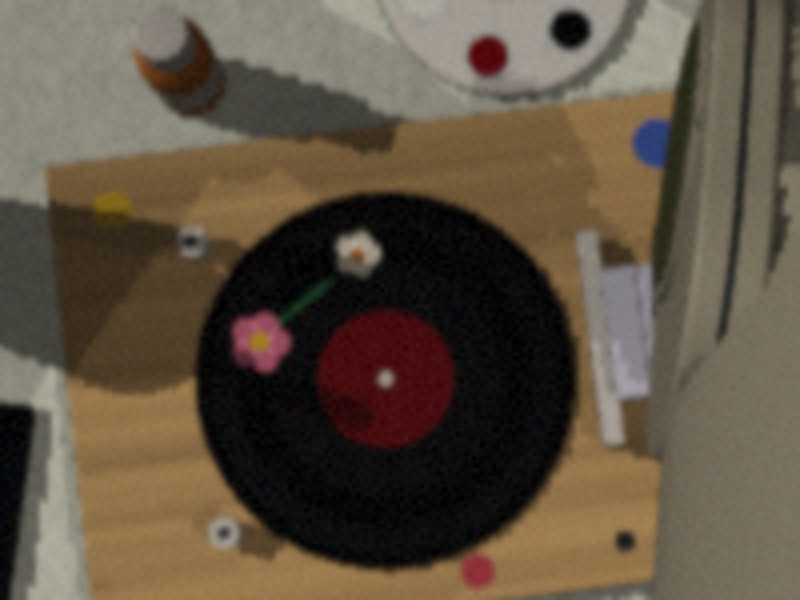

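Both views: the jaw moved with the gripper, its face about 5 mm short of the record (top crop: face x≈590, record edge x≈575). The tube was not touched. I'll push on slowly.

Request:
{"op": "carry_out", "data": {
  "increments": [1, 1.94, -0.48, 0, 0, 0, 0, 1, 1.94, -0.48, 0, 0, 0, 0, 1, 1.94, -0.48, 0, 0, 0, 0, 1, 1.94, -0.48, 0, 0, 0, 0, 1, 1.94, -0.48, 0, 0, 0, 0, 1, 1.94, -0.48, 0, 0, 0, 0, 1, 1.94, -0.48, 0, 0, 0, 0, 1, 0, 0, 0, 0, 0, 0]
}}

```text
clock: 11.88
position: [0.5701, -0.0049, 0.074]
ee_rot: [0.756, 0.655, -0.0, 0.0]
ft_force: [-2.5, -0.9, 5.3]
finger_gap: 0.0136
```

```bash
python3 -c "
from h import *
jg()
"
```

```text
t 11.875 p [ 0.5701 -0.0049  0.074 ] yawx 81.78 F [-2.5 -0.9  5.3] T [-0.27  0.51 -0.06] gap 0.0136 q [-0.57  0.4   0.61  1.81 -0.27  1.01 -0.  ] zax [ 0. -0. -1.]
jig x,y mm -81.77663413655229 0.46440860245544324 F along -0.6618894977009676 lat 2.6068932657524138 u in tool [ 0.97  -0.242 -0.   ] v in tool [-0.242 -0.97  -0.   ]
```

Request:
{"op": "carry_out", "data": {
  "increments": [1, 0.97, -0.24, 0, 0, 0, 0, 1, 0.97, -0.24, 0, 0, 0, 0, 1, 0.97, -0.24, 0, 0, 0, 0, 1, 0.97, -0.24, 0, 0, 0, 0, 1, 0, 0, 0, 0, 0, 0]
}}

```text
clock: 12.5
position: [0.5697, -0.0018, 0.074]
ee_rot: [0.756, 0.654, -0.0, 0.001]
ft_force: [-1.5, -3.8, 5.6]
finger_gap: 0.0133
```

```bash
python3 -c "
from h import *
jg();pic(4)
"
```

```text
t 12.5 p [ 0.5697 -0.0018  0.074 ] yawx 81.74 F [-1.5 -3.8  5.6] T [-0.78  0.38  0.02] gap 0.0133 q [-0.58  0.4   0.61  1.81 -0.26  1.01 -0.01] zax [ 0.001 -0.001 -1.   ]
jig x,y mm -78.60975958383105 0.4743730365943433 F along -3.6754552242314515 lat 1.8304495374508967 u in tool [ 0.97  -0.242 -0.001] v in tool [-0.242 -0.97  -0.   ]
```

View pics/top4.png

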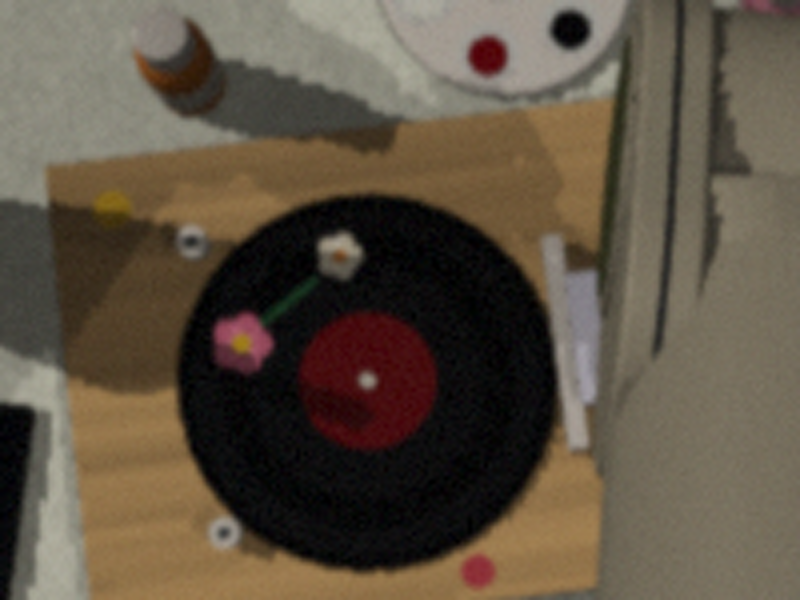

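Request:
{"op": "carry_out", "data": {
  "increments": [1, 0.97, -0.24, 0, 0, 0, 0, 1, 0.97, -0.24, 0, 0, 0, 0, 1, 0, 0, 0, 0, 0, 0]
}}

```text
clock: 12.98
position: [0.5696, 0.0005, 0.074]
ee_rot: [0.756, 0.655, -0.0, 0.001]
ft_force: [-1.0, -4.0, 6.5]
finger_gap: 0.0135
```

```bash
python3 -c "
from h import *
jg()
"
```

```text
t 12.975 p [5.696e-01 5.000e-04 7.400e-02] yawx 81.77 F [-1.  -4.   6.5] T [-0.88  0.31 -0.11] gap 0.0135 q [-0.58  0.4   0.61  1.81 -0.26  1.01 -0.01] zax [ 0.001 -0.001 -1.   ]
jig x,y mm -76.39126485238572 0.4291943470706809 F along -3.8467068350229767 lat 1.3526033927004244 u in tool [ 0.97  -0.242 -0.001] v in tool [-0.242 -0.97  -0.   ]
```

Request:
{"op": "carry_out", "data": {
  "increments": [1, 0.97, -0.24, 0, 0, 0, 0, 1, 0, 0, 0, 0, 0, 0]
}}

```text
clock: 13.22
position: [0.5694, 0.0015, 0.074]
ee_rot: [0.756, 0.655, -0.0, 0.0]
ft_force: [-1.3, -3.7, 5.2]
finger_gap: 0.0135
```

```bash
python3 -c "
from h import *
jg();pic(5)
"
```

```text
t 13.225 p [0.5694 0.0015 0.074 ] yawx 81.77 F [-1.3 -3.7  5.2] T [-0.8   0.33 -0.12] gap 0.0135 q [-0.59  0.4   0.61  1.81 -0.26  1.01 -0.02] zax [ 0.    -0.001 -1.   ]
jig x,y mm -75.32183865197385 0.4564963804594482 F along -3.582469653544567 lat 1.6217002561774914 u in tool [ 0.97  -0.242 -0.001] v in tool [-0.242 -0.97  -0.   ]
```

View pics/top5.png

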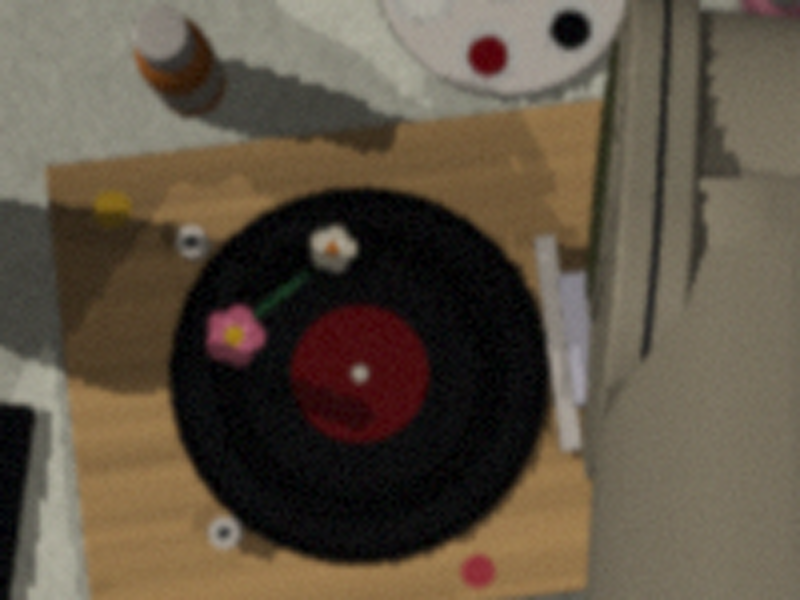

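View pics/scene5.png

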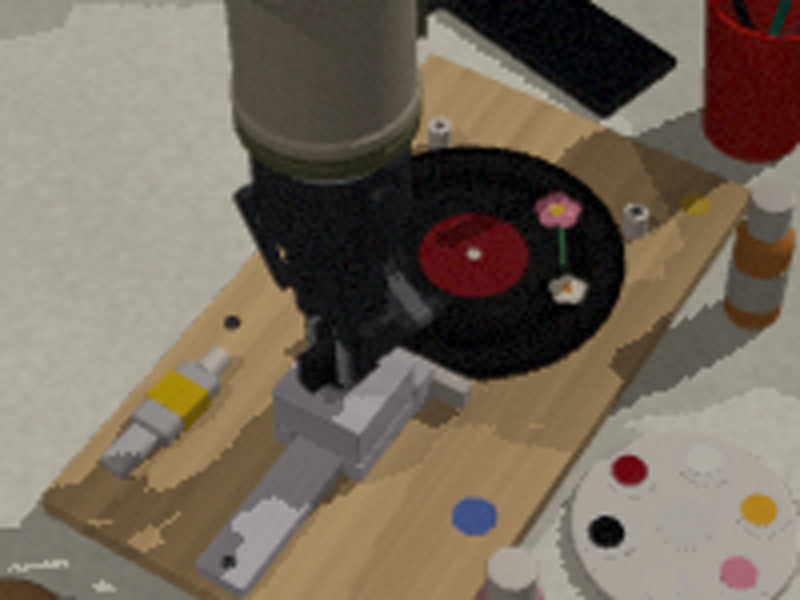

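```bash
python3 -c "
from h import *
t=((359+.5)/4-.5+200,(373+.5)/4-.5+160); s=((474+.5)/4-.5+200,(254+.5)/4-.5+180)
for p in (atz('top',t,.021),atz('scene',s,.021)): print((p-O)@u,(p-O)@v)
"
```

```text
0.06400476110290063 0.0014656389982004598
0.0647486209599197 0.0017108301040124503
```

Request:
{"op": "carry_out", "data": {
  "increments": [1, 0.58, -0.145, 0, 0, 0, 0, 1, 0, 0, 0, 0, 0, 0]
}}

```text
clock: 13.58
position: [0.5694, 0.0021, 0.074]
ee_rot: [0.756, 0.655, -0.0, 0.0]
ft_force: [-1.2, -3.5, 4.4]
finger_gap: 0.0136
```

```bash
python3 -c "
from h import *
jg()
"
```

```text
t 13.575 p [0.5694 0.0021 0.074 ] yawx 81.77 F [-1.2 -3.5  4.4] T [-0.85  0.33 -0.11] gap 0.0136 q [-0.59  0.4   0.61  1.81 -0.26  1.01 -0.02] zax [ 0.    -0.001 -1.   ]
jig x,y mm -74.77478012481642 0.454590951373089 F along -3.3564445734894623 lat 1.5345216276897304 u in tool [ 0.97  -0.242 -0.001] v in tool [-0.242 -0.97  -0.   ]
```

Request:
{"op": "carry_out", "data": {
  "increments": [1, 0.58, -0.145, 0, 0, 0, 0, 1, 0, 0, 0, 0, 0, 0]
}}

```text
clock: 13.82
position: [0.5693, 0.0027, 0.074]
ee_rot: [0.756, 0.655, -0.0, 0.0]
ft_force: [-1.2, -3.3, 5.1]
finger_gap: 0.0134
```

```bash
python3 -c "
from h import *
jg()
"
```

```text
t 13.825 p [0.5693 0.0027 0.074 ] yawx 81.77 F [-1.2 -3.3  5.1] T [-0.8   0.31 -0.11] gap 0.0134 q [-0.59  0.4   0.61  1.81 -0.26  1.01 -0.02] zax [ 0.    -0.001 -1.   ]
jig x,y mm -74.16032590228409 0.4604930560903185 F along -3.212696446012889 lat 1.497086056887421 u in tool [ 0.97  -0.242 -0.001] v in tool [-0.242 -0.97  -0.   ]
```

Request:
{"op": "carry_out", "data": {
  "increments": [1, 0.58, -0.145, 0, 0, 0, 0, 1, 0, 0, 0, 0, 0, 0]
}}

```text
clock: 14.08
position: [0.5692, 0.0033, 0.074]
ee_rot: [0.756, 0.655, -0.0, 0.0]
ft_force: [-1.2, -3.3, 4.9]
finger_gap: 0.0134
```

```bash
python3 -c "
from h import *
jg()
"
```

```text
t 14.075 p [0.5692 0.0033 0.074 ] yawx 81.77 F [-1.2 -3.3  4.9] T [-0.77  0.39 -0.13] gap 0.0134 q [-0.59  0.4   0.61  1.81 -0.26  1.01 -0.02] zax [ 0.    -0.001 -1.   ]
jig x,y mm -73.49496804690077 0.4796158184914525 F along -3.177128722644743 lat 1.5754437458918793 u in tool [ 0.97  -0.242 -0.001] v in tool [-0.242 -0.97  -0.   ]
```

Request:
{"op": "carry_out", "data": {
  "increments": [1, 0.58, -0.145, 0, 0, 0, 0, 1, 0, 0, 0, 0, 0, 0]
}}

```text
clock: 14.32
position: [0.5692, 0.0035, 0.074]
ee_rot: [0.756, 0.654, -0.0, 0.001]
ft_force: [-1.0, -4.0, 5.6]
finger_gap: 0.0129
```

```bash
python3 -c "
from h import *
jg();pic(6)
"
```

```text
t 14.325 p [0.5692 0.0035 0.074 ] yawx 81.75 F [-1.  -4.   5.6] T [-1.06  0.29 -0.06] gap 0.0129 q [-0.59  0.4   0.61  1.81 -0.26  1.01 -0.02] zax [ 0.001 -0.001 -1.   ]
jig x,y mm -73.31240698882415 0.45453190354549783 F along -3.882432772119734 lat 1.3786309421271896 u in tool [ 0.97  -0.242 -0.001] v in tool [-0.242 -0.97  -0.   ]
```

View pics/top6.png

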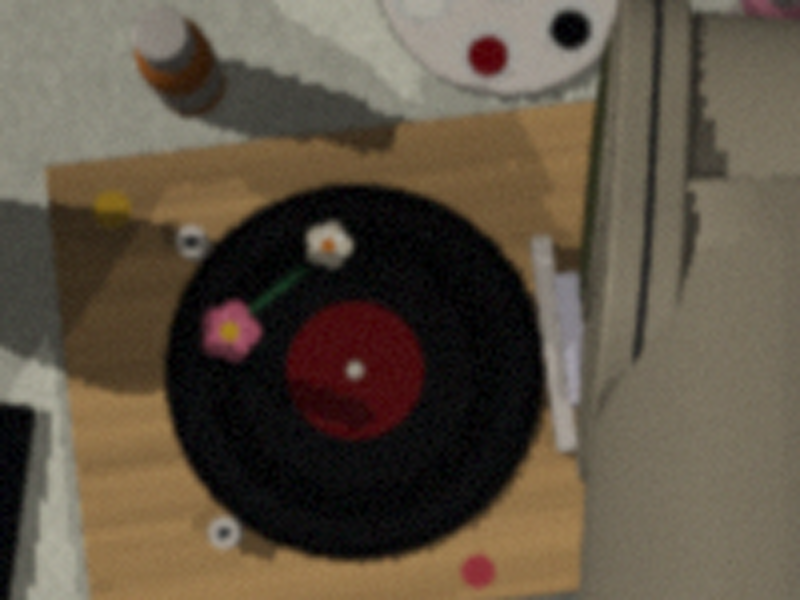

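The record now appears to touch both stops (tops at (192,241) and (224,532) in the crop), and the tool has begun to lag. A little more.

Request:
{"op": "carry_out", "data": {
  "increments": [1, 0.4, -0.1, 0, 0, 0, 0, 1, 0, 0, 0, 0, 0, 0]
}}

```text
clock: 14.68
position: [0.5692, 0.0036, 0.074]
ee_rot: [0.756, 0.654, -0.0, 0.001]
ft_force: [-1.1, -5.5, 4.4]
finger_gap: 0.0133
```

```bash
python3 -c "
from h import *
jg()
t=((355+.5)/4-.5+200,(369.5+.5)/4-.5+160)
p=atz('top',t,.021); print((p-O)@u,(p-O)@v)
"
```

```text
t 14.675 p [0.5692 0.0036 0.074 ] yawx 81.74 F [-1.1 -5.5  4.4] T [-1.32  0.24  0.03] gap 0.0133 q [-0.59  0.4   0.61  1.81 -0.26  1.01 -0.02] zax [ 0.001 -0.002 -1.   ]
jig x,y mm -73.24593232639727 0.46546784583250994 F along -5.403235755874316 lat 1.620003453386335 u in tool [ 0.97  -0.242 -0.002] v in tool [-0.242 -0.97  -0.001]
0.06565979111651248 -0.00039880186800975875
```

Request:
{"op": "carry_out", "data": {
  "increments": [1, 0.5, -0.12, 0, 0, 0, 0, 1, 0.5, -0.12, 0, 0, 0, 0, 1, 0, 0, 0, 0, 0, 0, 1, 0, 0, 0, 0, 0, 0]
}}

```text
clock: 15.18
position: [0.5692, 0.0038, 0.074]
ee_rot: [0.756, 0.654, -0.0, 0.001]
ft_force: [-0.4, -8.4, 4.9]
finger_gap: 0.0134
```

```bash
python3 -c "
from h import *
jg();pic(7)
"
```

```text
t 15.175 p [0.5692 0.0038 0.074 ] yawx 81.71 F [-0.4 -8.4  4.9] T [-1.73  0.13 -0.05] gap 0.0134 q [-0.59  0.4   0.61  1.81 -0.26  1.01 -0.02] zax [ 0.001 -0.003 -1.   ]
jig x,y mm -72.99452437383852 0.4612294504070313 F along -8.298313457946925 lat 1.204054088784077 u in tool [ 0.97  -0.243 -0.003] v in tool [-0.243 -0.97  -0.001]
```

View pics/top7.png

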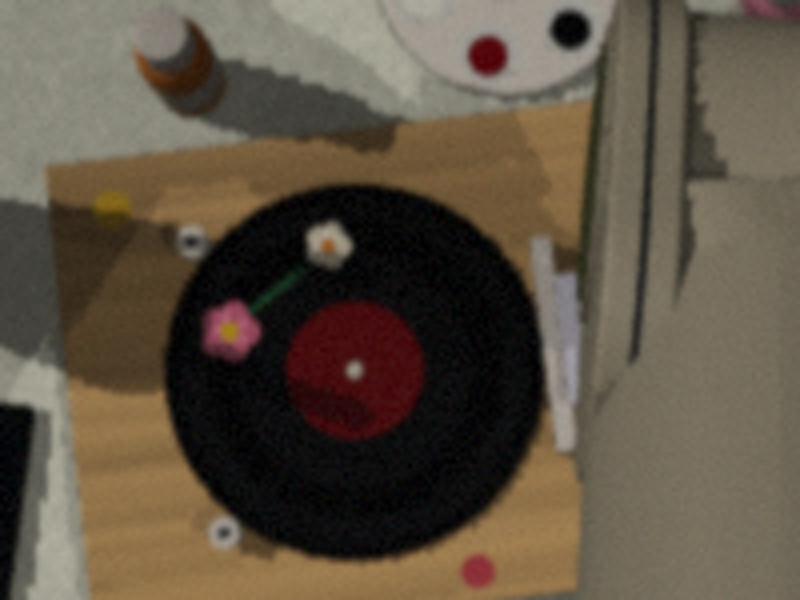

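Request:
{"op": "carry_out", "data": {
  "increments": [1, 0, 0, 0, 0, 0, 0.1, 1, 0, 0, 0, 0, 0, 0.1, 1, 0, 0, 0, 0, 0, 0.1, 1, 0, 0, 0, 0, 0, 0.1, 1, 0, 0, 0, 0, 0, 0.1, 1, 0, 0, 0, 0, 0, 0.1, 1, 0, 0, 0, 0, 0, 0, 1, 0, 0, 0, 0, 0, 0]
}}

```text
clock: 16.27
position: [0.5693, 0.0038, 0.0741]
ee_rot: [0.916, 0.401, 0.0, 0.002]
ft_force: [0.2, -8.7, 3.9]
finger_gap: 0.0134
```

```bash
python3 -c "
from h import *
jg()
"
```

```text
t 16.275 p [0.5693 0.0038 0.0741] yawx 47.34 F [ 0.2 -8.7  3.9] T [-1.81 -0.12 -0.03] gap 0.0134 q [-0.68  0.43  0.73  1.82 -0.33  1.02 -0.57] zax [ 0.001 -0.003 -1.   ]
jig x,y mm -73.06367751693524 0.31202240775130874 F along -8.697649418936725 lat 0.6779222538769668 u in tool [ 0.663 -0.748 -0.003] v in tool [-0.748 -0.663 -0.001]
```

Request:
{"op": "carry_out", "data": {
  "increments": [1, 0, 0, 0, 0, 0, 0.1, 1, 0, 0, 0, 0, 0, 0.1, 1, 0, 0, 0, 0, 0, 0.1, 1, 0, 0, 0, 0, 0, 0.1, 1, 0, 0, 0, 0, 0, 0.1, 1, 0, 0, 0, 0, 0, 0.08, 1, 0, 0, 0, 0, 0, 0, 1, 0, 0, 0, 0, 0, 0]
}}

```text
clock: 17.27
position: [0.5694, 0.0036, 0.0741]
ee_rot: [0.992, 0.123, 0.001, 0.002]
ft_force: [1.8, -8.3, 2.6]
finger_gap: 0.0128
```

```bash
python3 -c "
from h import *
jg()
"
```

```text
t 17.275 p [0.5694 0.0036 0.0741] yawx 14.1 F [ 1.8 -8.3  2.6] T [-1.91 -0.15 -0.01] gap 0.0128 q [-0.78  0.47  0.85  1.82 -0.4   1.03 -1.09] zax [ 0.002 -0.003 -1.   ]
jig x,y mm -73.22682040479275 0.2539599026854232 F along -8.447395354186488 lat -0.9876835197583561 u in tool [ 0.145 -0.989 -0.003] v in tool [-0.989 -0.145 -0.001]
```

Request:
{"op": "carry_out", "data": {
  "increments": [1, 0, 0, 0, 0, 0, 0.04, 1, 0, 0, 0, 0, 0, 0.04, 1, 0, 0, 0, 0, 0, 0.03, 1, 0, 0, 0, 0, 0, 0, 1, 0, 0, 0, 0, 0, 0]
}}

```text
clock: 17.9
position: [0.5694, 0.0036, 0.0741]
ee_rot: [0.998, 0.068, 0.001, 0.002]
ft_force: [2.0, -7.7, 3.2]
finger_gap: 0.0135
```

```bash
python3 -c "
from h import *
jg()
"
```

```text
t 17.9 p [0.5694 0.0036 0.0741] yawx 7.81 F [ 2.  -7.7  3.2] T [-1.94 -0.2   0.1 ] gap 0.0135 q [-0.79  0.48  0.88  1.82 -0.42  1.04 -1.19] zax [ 0.002 -0.003 -1.   ]
jig x,y mm -73.23132896992655 0.25299180116993825 F along -7.826314031716706 lat -1.2113316788867543 u in tool [ 0.035 -0.999 -0.003] v in tool [-0.999 -0.035 -0.001]
```

Request:
{"op": "carry_out", "data": {
  "increments": [1, 0, 0, 0, 0, 0, 0.04, 1, 0, 0, 0, 0, 0, 0.04, 1, 0, 0, 0, 0, 0, 0]
}}

```text
clock: 18.27
position: [0.5694, 0.0036, 0.0741]
ee_rot: [1.0, 0.028, 0.001, 0.002]
ft_force: [0.5, -9.6, 3.5]
finger_gap: 0.0133
```

```bash
python3 -c "
from h import *
jg()
"
```

```text
t 18.275 p [0.5694 0.0036 0.0741] yawx 3.23 F [ 0.5 -9.6  3.5] T [-2.05 -0.23  0.46] gap 0.0133 q [-0.81  0.48  0.9   1.82 -0.43  1.04 -1.26] zax [ 0.002 -0.004 -1.   ]
jig x,y mm -73.27682183840014 0.24704411781550395 F along -9.624848477427095 lat 0.44034790747010144 u in tool [-0.044 -0.999 -0.004] v in tool [-0.999  0.044 -0.001]
```

Request:
{"op": "carry_out", "data": {
  "increments": [1, 0, 0.8, 0, 0, 0, -0.03, 1, 0, 0.7, 0, 0, 0, -0.03, 1, 0, 0, 0, 0, 0, 0, 0, 0, 0, 0, 0, 0, 0, -1, 0, 0, 0, 0, 0, 0, -1, 0, 0, 0, 0, 0, 0, -1, 0, 0, 0, 0, 0, 0, -1, 0, 0, 0, 0, 0, 0, -1, 0, 0, 0, 0, 0, 0, -1, 0, 0, 0, 0, 0, 0, -1, 0, 0, 0, 0, 0, 0]
}}

```text
clock: 19.65
position: [0.569, 0.0048, 0.0738]
ee_rot: [0.998, 0.06, -0.0, -0.0]
ft_force: [0.9, -0.1, -0.1]
finger_gap: 0.0853
```

```bash
python3 -c "
from h import *
jg()
"
```

```text
t 19.65 p [0.569  0.0048 0.0738] yawx 6.86 F [ 0.9 -0.1 -0.1] T [-0.05  0.01  0.03] gap 0.0853 q [-0.79  0.48  0.88  1.82 -0.42  1.04 -1.2 ] zax [-0.  0. -1.]
jig x,y mm -72.04894486169135 0.5946216152303424 F along -0.20137578503467635 lat -0.9079476855439127 u in tool [ 0.019 -1.     0.   ] v in tool [-1.    -0.019  0.   ]
```

Released with no contact force. Now lift up, and move sideways so the cameras see the knob.

Request:
{"op": "carry_out", "data": {
  "increments": [-1, 0, 0, -20, 0, 0, 0, -1, 0, 0, -30, 0, 0, 0, -1, 0, 0, -40, 0, 0, 0, -1, 0, 0, -40, 0, 0, 0, -1, 0, 0, -40, 0, 0, 0, -1, -30, 30, 0, 0, 0, 0, -1, -30, 40, 0, 0, 0, 0, -1, -30, 40, 0, 0, 0, 0, -1, -30, 40, 0, 0, 0, 0, -1, 0, 50, 0, 0, 0, 0, -1, 0, 50, 0, 0, 0, 0, -1, 0, 50, 0, 0, 0, 0, -1, 0, 0, 0, 0, 0, 0]
}}

```text
clock: 21.28
position: [0.4828, -0.3136, 0.2447]
ee_rot: [0.998, 0.055, -0.001, 0.002]
ft_force: [-0.6, 0.9, -0.2]
finger_gap: 0.0856
```

```bash
python3 -c "
from h import *
jg();
for n in('scene','top'):
    im=ctrl.snapshot(n);cv2.imwrite(f'pics/{n}8f.png',im[:,:,::-1])
    m=ctrl.masks_of(n,'knob_grip');print([(x['conf'],x['box']) for x in m])
pic(8)
"
```

```text
t 21.275 p [ 0.4828 -0.3136  0.2447] yawx 6.29 F [-0.6  0.9 -0.2] T [ 0.01  0.02 -0.03] gap 0.0856 q [-0.41  0.38  1.16  1.62 -0.35  1.37 -0.67] zax [-0.001 -0.003 -1.   ]
jig x,y mm -380.12719084671664 118.35419320353013 F along 1.0066121585791505 lat 0.5510439948888078 u in tool [ 0.009 -1.    -0.003] v in tool [-1.    -0.009  0.001]
[(0.84, [276.3, 259.0, 297.3, 275.2])]
[(0.58, [361.5, 224.7, 369.4, 249.6])]
```

View pics/top8.png

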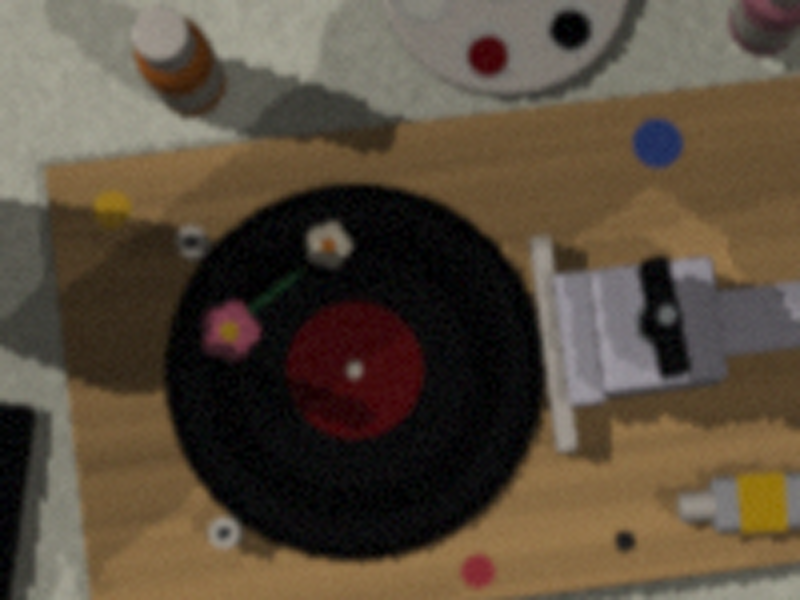

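View pics/scene8.png

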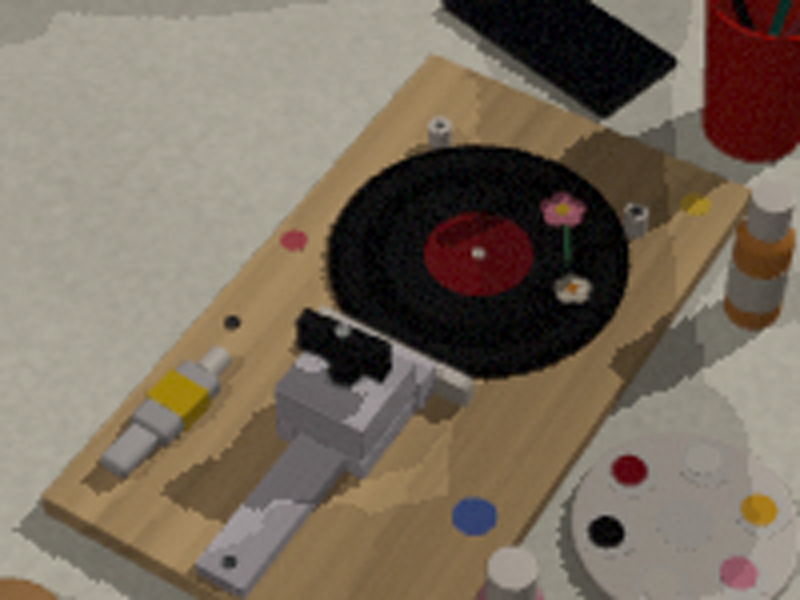

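View pics/top8f.png

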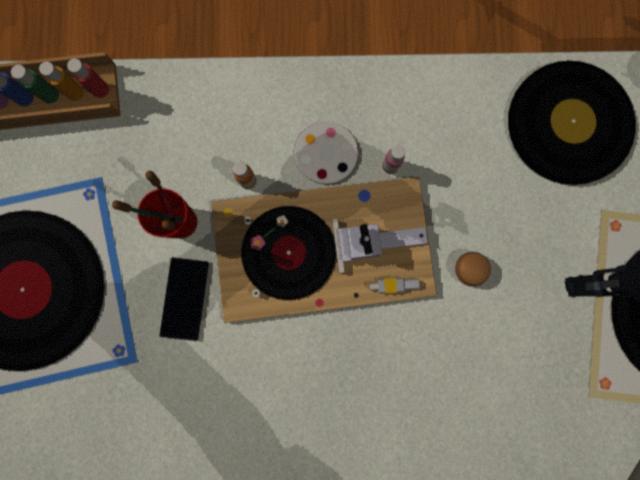

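```bash
python3 -c "
from h import *
f=lambda x,y,a,b:((x+.5)/4-.5+a,(y+.5)/4-.5+b)
for k,a,b in(('spindle',(478,254),(355,370)),('screw',(342,330),(666,314))):
    p,e=tri(f(*a,200,180),f(*b,200,160)); d=p-O; print(k,p.round(4),e.round(4),'jig',(d@u).round(4),(d@v).round(4))
a=atz('top',f(655,260,200,160),.1);b=atz('top',f(676,375,200,160),.1);d=a-b
print('knob',np.radians(95.8)-np.arctan2(d[1],d[0]))
ctrl.job_done()
"
```

```text
spindle [0.5559 0.142  0.0212] 0.0003 jig 0.0658 -0.0003
screw [0.5699 0.0032 0.1008] 0.0005 jig -0.0737 -0.0001
knob 1.526450686496864
the job is handed in; nothing more can be done
```

The record is clamped in the jig, and I handed the job in at about 21.5 s of the 62 s allowed; the hand-in gives no verdict.

**What I did:** I gripped the knob's bar and loosened it from about 1.34 to 0.25 rad. I then slid the jaw along the rail by that grip, in small force-checked steps, until the push reached about 8 N against the seated record. Last, I turned the knob back to its stop, where the torque rose to about 0.46 N m. I released and moved the arm clear.

**Last checks, from two views except the knob:**

| Check | Measured | Needed |
|---|---|---|
| Record centre in the jig frame | (65.8, -0.3) mm, about 0.8 mm off the seat | within 4 mm of (65, 0) |
| Knob axis along the jig | x ≈ -73.7 mm, jaw travel about 0.066 m | above 0.063 m |
| Knob angle, top view only | about 1.5 rad | above 1.2 rad |

- **Record lie:** its top is 21 mm above the table, as it should be lying on the board.
- **Other things:** they look unmoved in the top and scene pictures. I compared them by eye and did not measure their positions.
- **Robot:** it touches nothing, and the force reading is about zero.

**Disagreement:** the knob axis and record centre read about 1 mm further along the jig than the dimensions you gave predict. That is within the 2 mm camera calibration.

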